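Hang the sample pail on the spring balance

TASK

Swing the flat-lying bail of the small steel pail upright while the pail stays standing on the worktop, then lift the pail by it and hook the bail over the twin-pronged fork of the spring balance stand. Press it gently down past the two red spring keepers until it is fully home and they have snapped shut over it, without straining the balance (never more than 25 N), let go, and leave the pail hanging level and still. Do not disturb the tube, objective case, slide box or tin.

Things in the scene. Friction and masses are not known exactly. Their poses are not given: they have to be found in the camera images.
- pail_centre (a point): Centre (37 mm up) of the loose open steel pail: 74 mm high, 96 mm across the rim, 84 mm across the foot, 0.25 to 0.38 kg with bail. Axes are the pail's: z up, y along the bail's hinge line, -x the side where the bail lies at the start. The hinge line crosses the pail's axis 45 mm above this point; ears 18 mm wide at y = +-50 mm rise to 90 mm above the underside.
- bail_grip (a point): Middle of the bail's crossbar, in its black free-turning grip sleeve (12 mm diameter, 44 mm long, along y). The bar is 80 mm from the hinge line, 8 mm thick beside the sleeve, straight to y = +-50 mm; legs at y = +-57.5 mm. Axes are the bail's: y along the bar, z from hinge line to bar.
- bail (a joint): Angle of the bail about its hinge on the pail (rad): 0 lying almost flat out over the pail's -x side (bar 79 mm out and 14 mm above the hinge line, 96 mm above the worktop), 1.4 upright, 2.8 flat on the other side. It falls by its own weight unless held. The light pail tips or slides if the bar is pulled or pushed off its arc with more than 2 to 3 N.
- stand: Fixed spring balance stand. Origin: centre of the underside of its 150 x 160 mm grey foot, under the 22 mm post (270 mm high); z up; its fork reaches 132 mm toward -x. A carriage clamped on the post carries the dark steel fork on a vertical spring that yields downward, 6 N per mm, 18 mm at most.
- fork_nominal (a point): Nominal axis of the seated bar, midway between the prongs: 120 mm before the post, 225 mm up, axes as the stand. It is fixed to the post: the carriage was clamped by hand up to 10 mm higher or lower, and that true height is not reported, so feel for it. The bar may rest 2 mm nearer -x to 5 mm nearer the post. Arms 8 mm thick at y = +-36 mm, 64 mm clear between, joined by a bar 71 mm toward the post.
- keeper_left (a joint): Red sprung blade across the notch at stand y = +36 mm (notch 15 mm wide, open and flared on top; prongs 28 mm above, arm 14 mm below the seated bar's axis). Rad: 0 shut, grows as it is pushed down, springs back. The bar meets the shut blades 23.5 mm above its seat; passing both takes 8 to 14 N on top of the pail's weight; they snap shut when it is 1 to 5 mm above the seat.
- keeper_right (a joint): The same at stand y = -36 mm.
- tube_centre (a point): Bystander: centre of an upright screw-cap tube with blue cap, 34 mm wide, 108 mm tall.
- case_centre (a point): Bystander: centre of a white round objective case with black cap, 37 mm wide, 58 mm tall.
- slides_centre (a point): Bystander: centre of a pale flat slide box, 69 x 100 x 33 mm.
- tin_centre (a point): Bystander: centre of a flat blue tin, 42 x 60 x 19 mm.
- pail: The pail itself with bail and sleeve; origin at the centre of its underside, axes as for its centre point.
Things that resemble listed ones, but are neither listed nor needed, are in the scene too. Of the things that look like the pail, the larger one is meant.

How it is judged (in metres and radians):
On the way, in this order (a step that is already met when the one before it is completed fails the run):
1. the bail stands upright (within 0.2 rad) while the pail still stands on the worktop (value of joint bail between 1.2 and 1.6 rad and height (world z) of pail_centre below 0.043 m and angle between pail_centre's own z axis and vertical below 0.15 rad), for 0.2 s.
2. the pail is lifted 40 mm off the worktop by its bail (height (world z) of pail_centre above 0.077 m), for 0.1 s.
3. the crossbar pushes both keepers down (value of joint each of keeper_left, keeper_right above 0.35 rad).
At the end, for the whole second after the job is handed in: The crossbar lies in both notches below the keepers (112 to 126 mm before the post axis, within 14 mm sideways and 0.12 rad of the fork, 205 to 236 mm up), keepers shut (under 0.15 rad); the pail hangs from the fork, upright within 0.25 rad, slower than 0.03 m/s (x of bail_grip in the frame of stand between -0.126 and -0.112 m and y of bail_grip in the frame of stand between -0.014 and 0.014 m and height (world z) of bail_grip between 0.205 and 0.236 m and value of joint each of keeper_left, keeper_right below 0.15 rad and angle between the y axis of bail_grip and the y axis of stand, either way round below 0.12 rad and angle between pail_centre's own z axis and vertical below 0.25 rad and linear speed of pail below 0.03 m/s and contact force between pail and stand above 1 N); the robot touches nothing.
It fails at once if the balance is strained: more than 25 N between pail (with bail) and stand (contact force between pail and stand above 25 N).
It fails at once if the tube is pushed more than 25 mm or tipped (distance of tube_centre from where it was at the start of the episode above 0.025 m or angle between tube_centre's own z axis and vertical above 0.5 rad).
It fails at once if the objective case is pushed more than 25 mm or tipped (distance of case_centre from where it was at the start of the episode above 0.025 m or angle between case_centre's own z axis and vertical above 0.5 rad).
It fails at once if the slide box is pushed more than 25 mm or tipped (distance of slides_centre from where it was at the start of the episode above 0.025 m or angle between slides_centre's own z axis and vertical above 0.5 rad).
It fails at once if the tin is pushed more than 25 mm or tipped (distance of tin_centre from where it was at the start of the episode above 0.025 m or angle between tin_centre's own z axis and vertical above 0.5 rad).
It also fails if it takes over 72 s, if anything falls off the work surface, if the arm or the gripper's body presses on something with over 40 N, if the wrist force passes 120 N, or if a joint passes its speed limit or range.

ROBOT

A 6-joint arm with a two-finger parallel gripper is mounted at the origin on a cart in front of the work surface, level with it; the furniture and walls round the work are solid. World frame = base frame: x ahead of the robot, y to its left, z up, the work surface at z = 0. Lengths are in mm, angles in degrees, forces in N, time in s.
With the tool pointing down it reaches from about 300 to 875 mm from the base axis. Payload 4.2 kg.
Tool frame: the origin (TCP) lies midway between the tips of the shut fingers; the grasp point (between the pads) lies 19 mm behind it; z points along the fingers, y is the line along which they close (so a half turn about z gives the same grasp; the last joint's range is limited). The gripper opens to 85 mm and grips with 20 to 120 N. Pads are 22 mm wide; open, the fingers measure 114 mm over their backs; the gripper's body (76 mm by 85 mm) begins 54 mm behind the grasp point. The pads swing forward as they close: fully open they stand 13 mm farther back than shut.
Start: joints at [64.343, 18.312, 89.639, -0, 72.044, -1.146], TCP at [238.554, 523.195, 231.338] pointing down, gripper open.
Joint ranges: [-177.97, 177.97], [-48.28, 115.42], [12.27, 149.76], [-77.06, 257.06], [2.81, 150.46], [-146.56, 146.56]. Speed limits (degrees/s): [147.25, 147.25, 180, 180, 180, 180].

INTERFACE

Orientations are given as a 3x3 rotation matrix whose columns are the frame's x, y, z axes.
In Python, from bench import state, eyes, ticket gives the robot as it stands.
- The arm moves only by the tool carry_out, never from a script. Its arguments are lists of equal length, an entry for each row: "delta_pos": the shift along the tool's x, y, z in cm, a list of three; "delta_rot": the turn, a rotation vector about the tool's x, y, z in degrees, a list of three; "gripper": the finger opening in cm, from 0 to 8.54. In form: {"delta_pos": [[dx, dy, dz], ...], "delta_rot": [[ax, ay, az], ...], "gripper": [gripper, ...]}. A call has 1 to 12 rows; each row is the pose to reach, as a shift and turn from the pose commanded when the call began, along the tool's axes at that moment; what a row does not reach only later rows make up. A row lasts 1/12 s, in which the tool goes at most 41.7 mm and 7.16 degrees, less where a joint would pass 70% of its speed; a pose out of reach is approached as far as the arm can. A call with a gripper value outside its range is refused whole. The fingers move at their own pace and stop on an object; "grip_force" is the grip in N (left out, the last holds). Time passes only in rows, so rows that repeat a pose let the fingers close. It gives the time, the measured TCP pose, the force, the opening and the grip force at its end, in the units of the state.
- state(): the state, without advancing time (a new reading comes with each control period).
- eyes.get_image(name): name is "side" or "top"; returns the picture (480x640x3 uint8, red, green, blue); there is no depth.
- eyes.camera_info(name): a dict with "intrinsics" (3x3 intrinsics, pixels), "distortion" ([k1, k2, p1, p2, k3] as OpenCV has them; the pictures are not rectified), "R" (3x3) and "t" (3): a world point X has camera coordinates R X + t. Camera axes: x right, y down, z forward; pixel columns grow to the right and rows downward; lengths in mm; the calibration is good to about 2 mm. A picture is of the moment at which its call begins. camera_info takes no time and is no camera call.
- ticket.finish_job(): hands the job in; it is judged then, once.
Trained networks look in the newest picture that a camera, given by its name, has taken for a name from the list of things; names that differ only in an ending like _2 or _b are one class to them, and where a whole thing is asked for, a point or a joint stands for the part that bears it (a point fixed in the world has none). Each returns a list of dicts, best first, with "conf" (0 to 1); they miss things now and then, are a little off and sometimes report something else, mostly with a low value. They report only what shows in the picture. A call takes as long as a camera call. They do not tell look-alikes from the thing itself.
- eyes.look_for(label, camera): "rect" ([left, top, right, bottom] in pixels, round what is visible of it).
- eyes.landmark_of(label, camera): "position" ([column, row] in pixels: a listed point, or the origin of a listed thing).
The state is a dict: "time_s": time; "joint_pos": joint angles; "joint_velocities": joint speeds; "effort": joint torques, N m; "ee_pos": TCP position; "tcp_rot": TCP orientation; "force": force on the tool from outside, world axes, zero at the start; "ft_torque": the same for the moment, N m; "opening": finger opening in mm; "grasp_force": force on a finger pad.
Only numpy, scipy, OpenCV 4.12 (cv2) and the standard library are available. Lean on these libraries where they do the work, as an engineer would, in place of code of your own. Each camera call takes 0.05 s, during which the arm holds its last target. There are 200 camera calls.

## Working session

There is one attempt and no reset: what is moved stays moved. The work goes in short steps, Python scripts to look and compute and a tool call to move; the robot and the scene stay as the last step left them, time stands still between calls to the robot, and variables do not carry over. Pictures are saved under pics/ and viewed, at most 10 in all, crops included, and the job is handed in when it is done.

Besides the shell and the picture viewer there is one more tool, called by a JSON object that holds its "method" and its "body", one argument or row to a line. carry_out: Moves the arm, as the interface text tells. Its arguments: {"type":"object","properties":{"delta_pos":{"type":"array","items":{"type":"array","items":{"type":"number"}}},"delta_rot":{"type":"array","items":{"type":"array","items":{"type":"number"}}},"gripper":{"type":"array","items":{"type":"number"}},"grip_force":{"type":"number"}},"required":["delta_pos","delta_rot","gripper"]}

```bash
mkdir -p pics
cat > h.py <<'E'
import numpy as np, cv2
from bench import state, eyes, ticket
def ray(cam,px):
    c=eyes.camera_info(cam);K=np.array(c['intrinsics']);R=np.array(c['R']);t=np.array(c['t']).ravel()
    u=cv2.undistortPoints(np.array([[px]],float),K,np.array(c['distortion'],float))[0,0]
    d=R.T@np.array([u[0],u[1],1]);return -R.T@t,d/np.linalg.norm(d)
def atz(cam,px,z):
    o,d=ray(cam,px);return o+d*(z-o[2])/d[2]
def tri(p1,p2):
    o1,d1=ray('top',p1);o2,d2=ray('side',p2)
    s=np.linalg.lstsq(np.array([d1,-d2]).T,o2-o1,rcond=None)[0]
    a,b=o1+s[0]*d1,o2+s[1]*d2
    return (a+b)/2,np.linalg.norm(a-b)
def proj(cam,X):
    c=eyes.camera_info(cam);R=np.array(c['R'])
    return cv2.projectPoints(np.array(X,float).reshape(-1,3),cv2.Rodrigues(R)[0],np.array(c['t'],float).ravel(),np.array(c['intrinsics']),np.array(c['distortion'],float))[0].reshape(-1,2)
def snap(cam,name):
    im=eyes.get_image(cam);cv2.imwrite('pics/'+name+'.png',cv2.cvtColor(im,cv2.COLOR_RGB2BGR));return im
E
python3 - <<'E'
from h import *
np.set_printoptions(precision=1,suppress=True)
for c in ('top','side'):
    snap(c,c+'0')
    i=eyes.camera_info(c);print(c,-np.array(i['R']).T@np.array(i['t']).ravel(),np.array(i['R'])[2],i['intrinsics'][0][0])
    for l in ['pail_centre','bail_grip','stand','fork_nominal','keeper_left','keeper_right','tube_centre','case_centre','slides_centre','tin_centre','pail']:
        print(l,[(np.round(d['position']),round(d['conf'],2)) for d in eyes.landmark_of(l,c)][:3])
E
```

```text
top [ 443.2   44.  1556.1] [ 0.1  0.  -1. ] 515.5616809483381
pail_centre [(array([230., 277.]), 0.91), (array([184., 238.]), 0.89)]
bail_grip [(array([180., 224.]), 0.61), (array([224., 308.]), 0.54)]
stand [(array([395., 224.]), 0.74)]
fork_nominal [(array([412., 252.]), 0.86)]Traceback (most recent call last):
  File "<stdin>", line 7, in <module>
ValueError: it knows: bail_grip, case_centre, fork_nominal, pail, pail_centre, slides_centre, stand, tin_centre, tube_centre
```

View pics/top0.png

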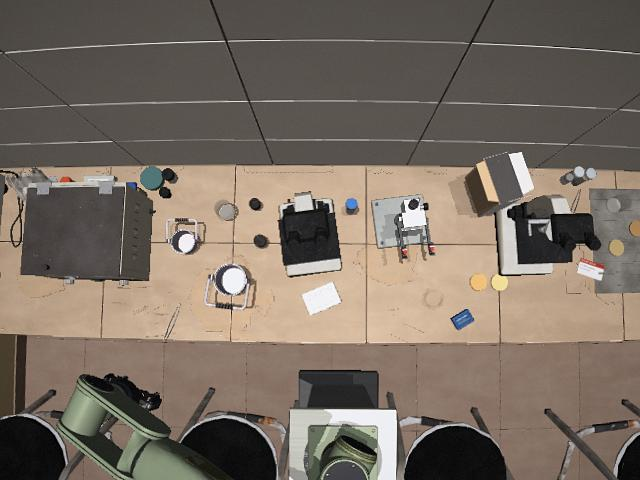

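The top view shows the larger pail at (230,278) with its bail lying toward the robot, its bar near (226,306). The stand foot is at (398,222), and its fork reaches to the red tips near (405,257) and (432,252). The small look-alike pail is at (184,240).

Run:
```python
from h import *
np.set_printoptions(precision=1,suppress=True)
L=['pail_centre','bail_grip','stand','fork_nominal','tube_centre','case_centre','slides_centre','tin_centre','pail']
for c in ('top','side'):
    im=snap(c,c+'0')
    i=eyes.camera_info(c);print(c,-np.array(i['R']).T@np.array(i['t']).ravel(),np.array(i['R'])[2],i['intrinsics'][0][0])
    for l in L:
        print(l,[(np.round(d['position'],1),round(d['conf'],2)) for d in eyes.landmark_of(l,c)][:3])
im=cv2.imread('pics/top0.png');cv2.imwrite('pics/top0c.png',cv2.resize(im[170:340,155:475],None,fx=2.5,fy=2.5,interpolation=cv2.INTER_CUBIC))
print(state())
```

```text
top [ 443.2   44.  1556.1] [ 0.1  0.  -1. ] 515.5616809483381
pail_centre [(array([233.9, 276.7]), 0.91), (array([186.5, 238.7]), 0.6)]
bail_grip [(array([223.3, 308.2]), 0.65), (array([183.1, 220. ]), 0.45)]
stand [(array([397.8, 221.3]), 0.64)]
fork_nominal [(array([415.4, 252. ]), 0.8)]
tube_centre [(array([348. , 205.9]), 0.54)]
case_centre [(array([257.4, 238. ]), 0.65)]
slides_centre [(array([320.4, 296.5]), 0.98)]
tin_centre [(array([462.7, 322.5]), 0.84)]
pail [(array([233.1, 279.6]), 0.78), (array([184.8, 243.4]), 0.75), (array([397.9, 222.7]), 0.54)]
side [366.3 967.4 924.1] [ 0.2 -0.8 -0.6] 490.40825667073216
pail_centre [(array([313.4, 369. ]), 0.66), (array([242.8, 423.3]), 0.61)]
bail_grip [(array([352. , 362.3]), 0.7), (array([207.6, 405.1]), 0.69)]
stand [(array([290.3, 234.3]), 0.7)]
fork_nominal [(array([324.9, 167.2]), 0.61), (array([317.7, 369.8]), 0.33)]
tube_centre [(array([392.6, 203.1]), 0.34)]
case_centre [(array([272.6, 334. ]), 0.64)]
slides_centre [(array([354.1, 292.2]), 0.69)]
tin_centre [(array([394.8, 205.9]), 0.48), (array([314.9, 367.8]), 0.3)]
pail [(array([311.1, 380.1]), 0.94), (array([289.5, 234.4]), 0.61), (array([241.2, 432. ]), 0.56)]
{'time_s': 1.25, 'joint_pos': array([64.3, 18.3, 89.6,  0. , 72. , -1.1]), 'joint_velocities': array([ 0.1,  0.1, -0.1, -0. , -0.1,  0. ]), 'effort': array([  0. , -41.5, -23.4,  -0. ,   0. ,   0. ]), 'ee_pos': array([238.5, 523.2, 231.4]), 'tcp_rot': array([[-0.9,  0.4,  0. ],
       [ 0.4,  0.9,  0. ],
       [ 0. ,  0. , -1. ]]), 'force': array([ 0. ,  0.1, -0.7]), 'ft_torque': array([ 0. , -0.1, -0. ]), 'grasp_force': 0.0, 'opening': 85.60767196396263}
```

View pics/side0.png

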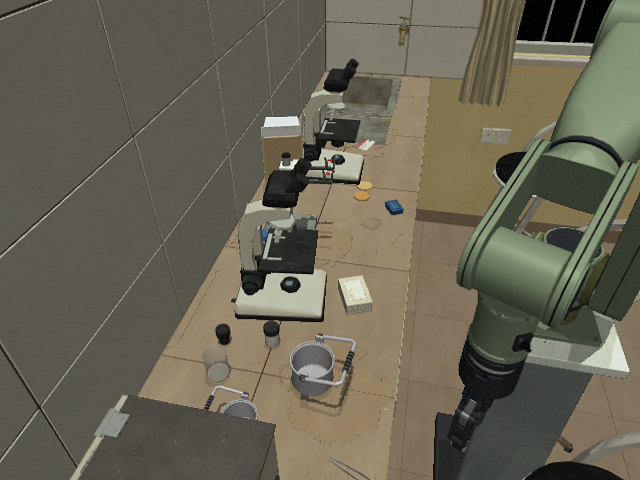

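View pics/top0c.png

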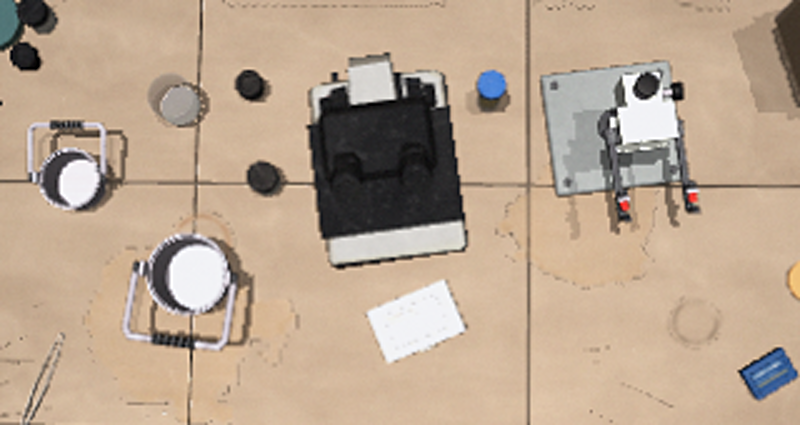

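The side view shows the pail at (312,370) with its sleeve at (350,362). The fork's red keepers are near (326,168), partly hidden behind the microscope. In the 2.5x crop of the top view the sleeve centre is at (174,341), the keepers at (624,205) and (693,197), and the post's black top at (647,85).

```bash
cat > m.py <<'E'
from h import *
np.set_printoptions(precision=1,suppress=True)
C=lambda x,y:(155+(x-.75)/2.5,170+(y-.75)/2.5)
print('fork tri',tri((415,252),(324.9,167.2)))
print('stand foot z0',atz('top',(397.8,221.3),0),atz('side',(290,234.3),0))
print('post top z270',atz('top',C(647,85),270))
for z in(225,240): print('keepers',z,atz('top',C(624,205),z),atz('top',C(693,197),z),'side',atz('side',(324.9,167.2),z))
print('bar',atz('top',C(174,341),96),atz('side',(351,362.3),96), tri(C(174,341),(351,362.3)))
print('bar ends',atz('top',C(126,333),96),atz('top',C(222,349),96))
print('pail c',atz('top',(233,277),37),atz('side',(313.4,369),37),'pail0',atz('top',(233,279.6),0),atz('side',(311,380),0))
print('ears',atz('top',C(140,268),86),atz('top',C(234,283),86))
for n,p,z in(('slides',(320.4,296.5),16),('tin',(462,320),10),('tube',(351,205),108),('case',(260,241),58)):print(n,atz('top',p,z))
E
python3 m.py
python3 - <<'E'
import cv2
im=cv2.imread('pics/side0.png');a=cv2.resize(im[320:420,270:390],None,fx=4,fy=4,interpolation=cv2.INTER_CUBIC)
b=cv2.resize(im[140:240,250:350],None,fx=4,fy=4,interpolation=cv2.INTER_CUBIC)
c=cv2.hconcat([a[:, :400],b]);cv2.imwrite('pics/sidec.png',c)
E
```

```text
fork tri (array([ 597.9, -174.1,  241.8]), np.float64(12.36779492888932))
stand foot z0 [ 713.4 -163.5    0. ] [ 711.6 -164.4    0. ]
post top z270 [ 712.4 -168.2  270. ]
keepers 225 [ 594.3 -149.8  225. ] [ 603.2 -222.3  225. ] side [ 610.1 -202.2  225. ]
keepers 240 [ 592.6 -147.6  240. ] [ 601.4 -219.3  240. ] side [ 604.9 -177.1  240. ]
bar [449.5 342.3  96. ] [443.5 339.4  96. ] (array([446.4, 341.5,  98.4]), np.float64(6.209508517370316))
bar ends [457.7 397.9  96. ] [441.3 287.1  96. ]
pail c [536.1 330.7  37. ] [525.8 329.2  37. ] pail0 [530.5 337.4   0. ] [531.3 332.1   0. ]
ears [532.6 386.4  86. ] [516.7 276.7  86. ]
slides [481.8  71.1  16. ]
tin [ 413.8 -354.    10. ]
tube [740.9 -15.5 108. ]
case [641.6 249.7  58. ]
```

View pics/sidec.png

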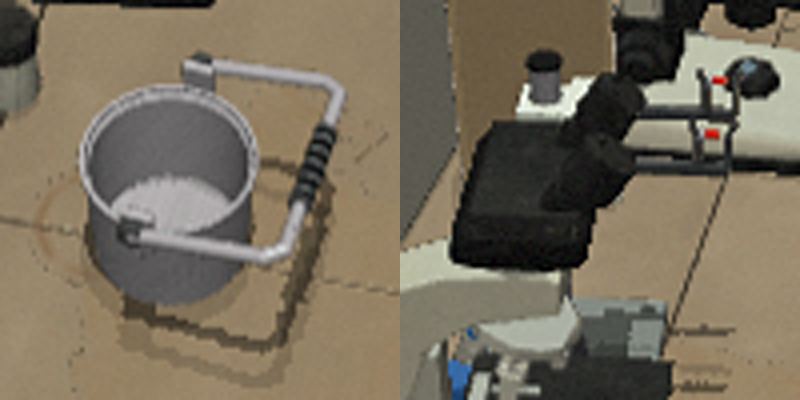

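The crop shows the left (near) blade at about (328,173.5) and the right (far) blade at about (330,160) in side-camera pixels, each between two prongs. The sleeve is at about (350,361).

```bash
cat >> m.py <<'E'
print('----')
S=lambda x,y:(250+(x-400-1.5)/4,140+(y-1.5)/4)
for n,a,b in(('L',C(624,205),S(712,134)),('R',C(693,197),S(720,80))):print(n,tri(a,b))
# model fit of stand pose: predicted keeper pixels for stand hypotheses
post=np.array([712.,-166.])
for psi in (6,7,8):
    a=np.radians(psi);ex=np.array([np.cos(a),np.sin(a)]);ey=np.array([-ex[1],ex[0]])
    for z in(235,245,255):
        P=[np.r_[post-118.5*ex+s*36*ey,z] for s in(1,-1)]
        print(psi,z,P[0],P[1],(proj('top',P)-[155,170])*2.5+.75,(proj('side',P)-[250,140])*4+[401.5,1.5])
E
python3 m.py|sed -n '/----/,$p'
```

```text
----
L (array([ 591.9, -147.6,  240.3]), np.float64(1.263943968266931))
R (array([ 600.7, -219.3,  240.6]), np.float64(1.2107409929510502))
6 235 [ 590.4 -142.6  235. ] [ 597.9 -214.2  235. ] [[618.5 207.6]
 [687.2 200.9]] [[711.8 144.8]
 [721.6  90.9]]
6 245 [ 590.4 -142.6  245. ] [ 597.9 -214.2  245. ] [[619.9 206.6]
 [689.1 199.8]] [[711.8 131.8]
 [721.7  78.3]]
6 255 [ 590.4 -142.6  255. ] [ 597.9 -214.2  255. ] [[621.2 205.5]
 [690.9 198.6]] [[711.9 118.8]
 [721.8  65.5]]
7 235 [ 590.  -144.7  235. ] [ 598.8 -216.2  235. ] [[620.6 208. ]
 [689.1 200.1]] [[713.  143.2]
 [721.   89.4]]
7 245 [ 590.  -144.7  245. ] [ 598.8 -216.2  245. ] [[621.9 206.9]
 [690.9 199. ]] [[713.  130.3]
 [721.1  76.8]]
7 255 [ 590.  -144.7  255. ] [ 598.8 -216.2  255. ] [[623.3 205.9]
 [692.9 197.8]] [[713.1 117.2]
 [721.1  64. ]]
8 235 [ 589.6 -146.8  235. ] [ 599.7 -218.1  235. ] [[622.6 208.4]
 [690.9 199.2]] [[714.2 141.6]
 [720.3  87.9]]
8 245 [ 589.6 -146.8  245. ] [ 599.7 -218.1  245. ] [[624.  207.3]
 [692.8 198.1]] [[714.2 128.7]
 [720.4  75.3]]
8 255 [ 589.6 -146.8  255. ] [ 599.7 -218.1  255. ] [[625.4 206.2]
 [694.8 197. ]] [[714.2 115.7]
 [720.4  62.5]]
```

{"method": "carry_out", "body": {
  "delta_pos": [
    [0,0,0],
    [0,0,0],
    [0,0,0],
    [0,0,0],
    [0,0,0],
    [0,0,0],
    [0,0,0],
    [0,0,0],
    [0,0,0],
    [0,0,0],
    [0,0,0]
  ],
  "delta_rot": [
    [0,0,7],
    [0,0,14],
    [0,0,21],
    [0,0,28],
    [0,0,35],
    [0,0,42],
    [0,0,49],
    [0,0,56],
    [0,0,63],
    [0,0,70],
    [0,0,73]
  ],
  "gripper": [2.8,2.8,2.8,2.8,2.8,2.8,2.8,2.8,2.8,2.8,2.8],
  "grip_force": 30
}}

```text
time_s: 2.17
ee_pos: [238.5, 523.2, 231.4]
tcp_rot: [[0.136, 0.991, 0.0], [0.991, -0.136, 0.0], [0.0, 0.0, -1.0]]
force: [0.7, 0.1, -0.5]
opening: 27.6
grasp_force: 0.0
```

{"method": "carry_out", "body": {
  "delta_pos": [
    [-1.9,2.9,1.1],
    [-3.8,5.8,2.3],
    [-5.7,8.6,3.4],
    [-7.6,11.5,4.6],
    [-9.5,14.4,5.7],
    [-11.3,17.3,6.8],
    [-13.2,20.1,8.0],
    [-15.1,23.0,9.1],
    [-15.1,23.0,9.1],
    [-15.1,23.0,9.1]
  ],
  "delta_rot": [
    [0,0,0],
    [0,0,0],
    [0,0,0],
    [0,0,0],
    [0,0,0],
    [0,0,0],
    [0,0,0],
    [0,0,0],
    [0,0,0],
    [0,0,0]
  ],
  "gripper": [2.8,2.8,2.8,2.8,2.8,2.8,2.8,2.8,2.8,2.8]
}}

```text
time_s: 3.0
ee_pos: [447.6, 342.2, 139.6]
tcp_rot: [[0.134, 0.991, -0.001], [0.991, -0.134, -0.001], [-0.001, -0.001, -1.0]]
force: [0.1, 0.6, -0.2]
opening: 28.1
grasp_force: 0.0
```

Run:
```python
from h import *
s=state();print(s['ee_pos'],s['force'])
snap('side','side1')
im=snap('top','top1')
a=cv2.imread('pics/side1.png')[300:420,270:420];b=cv2.imread('pics/top1.png')[240:340,170:295]
f=lambda x:cv2.resize(x,(400,320),interpolation=cv2.INTER_CUBIC)
cv2.imwrite('pics/c1.png',cv2.hconcat([f(a),f(b)]))
print(proj('side',[s['ee_pos']]),proj('top',[s['ee_pos']]))
```

```text
[447.6196914  342.16519392 139.61954204] [ 0.09479316  0.63212935 -0.19751232]
[[349.4125591  349.30725637]] [[221.13441093 306.66887803]]
```

View pics/c1.png

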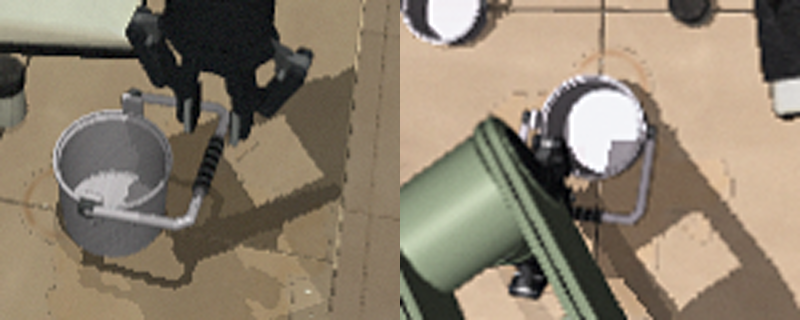

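The left panel shows the fingers straddling the bar just above it, with the tips at crop (190,130) and (236,140) and the sleeve centre at about (208,160), which is side pixel (348,360.5). The right panel shows the arm hiding the bar from the top camera.

Run:
```python
from h import *
np.set_printoptions(precision=1,suppress=True)
C=lambda x,y:(155+(x-.75)/2.5,170+(y-.75)/2.5)
print(atz('side',(348,361),96),atz('side',(348,360),96),tri(C(174,341),(348,361)))
print([ (np.round(d['position'],1),round(d['conf'],2)) for d in eyes.landmark_of('bail_grip','side')])
# ears/bar via both: rim centre
print('sidebar ends', atz('side',(270+343/4,320+93/4),96),atz('side',(270+270/4,320+257/4),96))
```

```text
[450.1 337.5  96. ] [450.5 335.1  96. ] (array([449.5, 341.3, 100.9]), np.float64(0.0861772997371545))
[(array([351.6, 362.9]), 0.84), (array([211.1, 402.2]), 0.76), (array([312.8, 370.8]), 0.28)]
sidebar ends [441.6 288.7  96. ] [461.  396.7  96. ]
```

{"method": "carry_out", "body": {
  "delta_pos": [
    [0,0.15,1.5],
    [0,0.15,3.0],
    [0,0.15,4.5],
    [0,0.15,5.5],
    [0,0.15,6.0],
    [0,0.15,6.0]
  ],
  "delta_rot": [
    [0,0,0],
    [0,0,0],
    [0,0,0],
    [0,0,0],
    [0,0,0],
    [0,0,0]
  ],
  "gripper": [2.8,2.8,2.8,2.8,2.8,2.8]
}}

```text
time_s: 3.65
ee_pos: [447.4, 343.6, 79.6]
tcp_rot: [[0.129, 0.992, -0.001], [0.992, -0.129, -0.001], [-0.001, -0.001, -1.0]]
force: [-0.3, 0.4, 0.8]
opening: 28.2
grasp_force: 0.0
```

{"method": "carry_out", "body": {
  "delta_pos": [
    [0,0,0],
    [0,0,0],
    [0,0,0],
    [0,0,0],
    [0,0,0],
    [0,0,0]
  ],
  "delta_rot": [
    [0,0,0],
    [0,0,0],
    [0,0,0],
    [0,0,0],
    [0,0,0],
    [0,0,0]
  ],
  "gripper": [2.2,1.8,1.4,1.0,0.8,0.8],
  "grip_force": 25
}}

```text
time_s: 4.15
ee_pos: [448.7, 343.7, 81.1]
tcp_rot: [[0.131, 0.991, 0.001], [0.991, -0.131, 0.001], [0.001, 0.001, -1.0]]
force: [-0.4, 1.2, 3.0]
opening: 10.7
grasp_force: 24.5
```

{"method": "carry_out", "body": {
  "delta_pos": [
    [0,0.12,-0.55],
    [0,0.27,-1.08],
    [0,0.46,-1.61],
    [0,0.69,-2.12],
    [0,0.95,-2.61],
    [0,1.25,-3.08],
    [0,1.25,-3.08]
  ],
  "delta_rot": [
    [0,0,0],
    [0,0,0],
    [0,0,0],
    [0,0,0],
    [0,0,0],
    [0,0,0],
    [0,0,0]
  ],
  "gripper": [0.8,0.8,0.8,0.8,0.8,0.8,0.8]
}}

```text
time_s: 4.73
ee_pos: [461.8, 341.9, 112.4]
tcp_rot: [[0.131, 0.991, 0.002], [0.991, -0.131, 0.001], [0.002, 0.002, -1.0]]
force: [-1.8, -0.0, 0.7]
opening: 10.8
grasp_force: 24.5
```

Run:
```python
from h import *
s=state();print(s['ee_pos'],s['force'],s['ft_torque'])
snap('side','side2')
a=cv2.imread('pics/side2.png')[300:420,270:420]
cv2.imwrite('pics/c2.png',cv2.resize(a,(600,480),interpolation=cv2.INTER_CUBIC))
print([ (np.round(d['position'],1),round(d['conf'],2)) for d in eyes.landmark_of('pail_centre','side')])
```

```text
[461.75803743 341.86855501 112.41702396] [-1.77942516e+00 -1.34220753e-03  7.46688800e-01] [-0.044009    0.23875041 -0.01502316]
[(array([242.1, 428.3]), 0.62)]
```

View pics/c2.png

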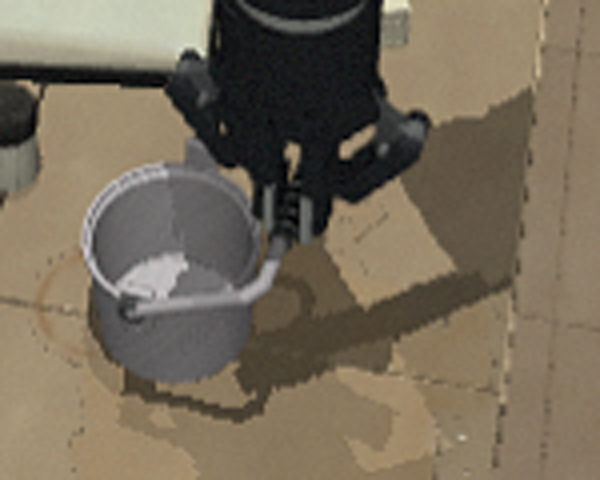

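The view shows the sleeve gripped and the bail about 35 degrees up, with the pail still standing on its foot.

{"method": "carry_out", "body": {
  "delta_pos": [
    [0,0.25,-0.46],
    [0,0.58,-0.9],
    [0,0.95,-1.3],
    [0,1.37,-1.68],
    [0,1.81,-2.02],
    [0,2.27,-2.33],
    [0,2.75,-2.61],
    [0,3.26,-2.86],
    [0,3.26,-2.86]
  ],
  "delta_rot": [
    [0,0,0],
    [0,0,0],
    [0,0,0],
    [0,0,0],
    [0,0,0],
    [0,0,0],
    [0,0,0],
    [0,0,0],
    [0,0,0]
  ],
  "gripper": [0.8,0.8,0.8,0.8,0.8,0.8,0.8,0.8,0.8]
}}

```text
time_s: 5.58
ee_pos: [494.6, 337.7, 141.0]
tcp_rot: [[0.131, 0.991, 0.002], [0.991, -0.131, 0.001], [0.002, 0.002, -1.0]]
force: [-2.2, -0.2, 5.7]
opening: 10.9
grasp_force: 24.9
```

{"method": "carry_out", "body": {
  "delta_pos": [
    [0,0,-0.15],
    [0,0,-0.3],
    [0,0,-0.3]
  ],
  "delta_rot": [
    [0,0,0],
    [0,0,0],
    [0,0,0]
  ],
  "gripper": [0.8,0.8,0.8]
}}

```text
time_s: 5.83
ee_pos: [493.5, 337.1, 142.4]
tcp_rot: [[0.131, 0.991, 0.001], [0.991, -0.131, -0.001], [-0.0, 0.001, -1.0]]
force: [0.5, -0.9, -0.0]
opening: 11.0
grasp_force: 24.5
```

{"method": "carry_out", "body": {
  "delta_pos": [
    [0,0.4,-0.18],
    [0,0.8,-0.33],
    [0,1.2,-0.45],
    [0,1.6,-0.55],
    [0,1.6,-0.55]
  ],
  "delta_rot": [
    [0,0,0],
    [0,0,0],
    [0,0,0],
    [0,0,0],
    [0,0,0]
  ],
  "gripper": [0.8,0.8,0.8,0.8,0.8]
}}

```text
time_s: 6.25
ee_pos: [509.9, 335.1, 148.2]
tcp_rot: [[0.131, 0.991, 0.001], [0.991, -0.131, 0.0], [0.0, 0.001, -1.0]]
force: [0.1, -0.1, -0.6]
opening: 11.2
grasp_force: 24.5
```

{"method": "carry_out", "body": {
  "delta_pos": [
    [0,0.4,-0.09],
    [0,0.8,-0.15],
    [0,1.2,-0.2],
    [0,1.4,-0.22],
    [0,1.4,-0.22],
    [0,1.4,-0.22]
  ],
  "delta_rot": [
    [0,0,0],
    [0,0,0],
    [0,0,0],
    [0,0,0],
    [0,0,0],
    [0,0,0]
  ],
  "gripper": [0.8,0.8,0.8,0.8,0.8,0.8]
}}

```text
time_s: 6.75
ee_pos: [522.8, 333.3, 150.4]
tcp_rot: [[0.131, 0.991, -0.0], [0.991, -0.131, 0.0], [-0.0, -0.0, -1.0]]
force: [0.5, -0.2, -2.8]
opening: 11.0
grasp_force: 24.4
```

Run:
```python
from h import *
s=state();print(s['ee_pos'],s['force'],s['ft_torque'])
snap('side','side3')
a=cv2.imread('pics/side3.png')[290:410,250:400]
cv2.imwrite('pics/c3.png',cv2.resize(a,(600,480),interpolation=cv2.INTER_CUBIC))
```

```text
[522.80399004 333.34741256 150.36204574] [ 0.49144613 -0.24977931 -2.8049552 ] [-0.01431556  0.06086237 -0.08080852]
```

View pics/c3.png

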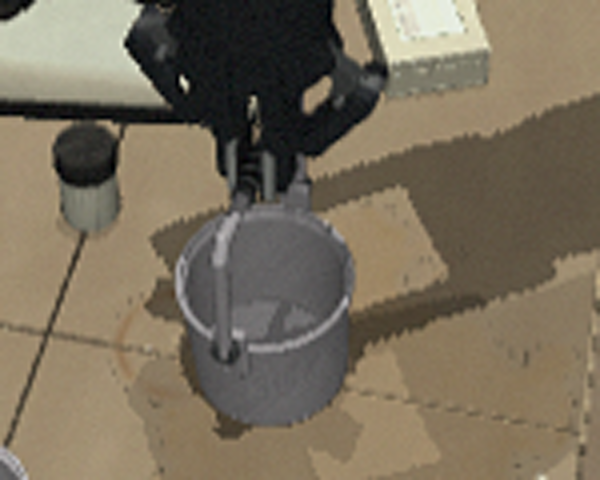

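The view shows the bail upright above the pail, which stands level on the worktop, and the wrist already carries about 2.8 N.

{"method": "carry_out", "body": {
  "delta_pos": [
    [0,0,0],
    [0,0,0],
    [0,0,0],
    [0,0,-0.1],
    [0,0,-0.1],
    [0,0,-0.1],
    [0,0,-0.2],
    [0,0,-0.2],
    [0,0,-0.3],
    [0,0,-0.3],
    [0,0,-0.4],
    [0,0,-0.4]
  ],
  "delta_rot": [
    [0,0,0],
    [0,0,0],
    [0,0,0],
    [0,0,0],
    [0,0,0],
    [0,0,0],
    [0,0,0],
    [0,0,0],
    [0,0,0],
    [0,0,0],
    [0,0,0],
    [0,0,0]
  ],
  "gripper": [0.8,0.8,0.8,0.8,0.8,0.8,0.8,0.8,0.8,0.8,0.8,0.8],
  "grip_force": 40
}}

```text
time_s: 7.8
ee_pos: [522.9, 333.5, 154.6]
tcp_rot: [[0.131, 0.991, 0.0], [0.991, -0.131, 0.0], [0.0, 0.0, -1.0]]
force: [0.3, 0.3, -2.9]
opening: 9.9
grasp_force: 38.9
```

{"method": "carry_out", "body": {
  "delta_pos": [
    [0,0,-0.3],
    [0,0,-0.9],
    [0,0,-1.8],
    [0,0,-2.9],
    [0,-0.1,-4.2],
    [0,-0.4,-5.6],
    [0,-1.0,-7.2],
    [0,-2.0,-8.8],
    [0,-3.2,-10.2],
    [0,-4.5,-11.2],
    [0,-5.7,-11.9],
    [0,-6.5,-12.2]
  ],
  "delta_rot": [
    [0,0,0],
    [0,0,0],
    [0,0,0],
    [0,0,0],
    [0,0,0],
    [0,0,0],
    [0,0,-2],
    [0,0,-4],
    [0,0,-7],
    [0,0,-10],
    [0,0,-13],
    [0,0,-14.5]
  ],
  "gripper": [0.8,0.8,0.8,0.8,0.8,0.8,0.8,0.8,0.8,0.8,0.8,0.8]
}}

```text
time_s: 8.8
ee_pos: [457.9, 342.4, 279.3]
tcp_rot: [[-0.124, 0.992, 0.003], [0.992, 0.124, 0.003], [0.002, 0.003, -1.0]]
force: [-0.4, 0.4, -3.0]
opening: 10.2
grasp_force: 38.9
```

{"method": "carry_out", "body": {
  "delta_pos": [
    [-0.4,0,0],
    [-1.4,-0.1,0],
    [-3.0,-0.3,0],
    [-5.2,-0.5,0],
    [-7.6,-0.8,0],
    [-10.2,-1.0,0],
    [-12.8,-1.3,0],
    [-15.4,-1.6,0],
    [-18.0,-1.8,0],
    [-20.6,-2.1,0],
    [-23.2,-2.4,0],
    [-25.8,-2.6,0]
  ],
  "delta_rot": [
    [0,0,0],
    [0,0,0],
    [0,0,0],
    [0,0,0],
    [0,0,0],
    [0,0,0],
    [0,0,0],
    [0,0,0],
    [0,0,0],
    [0,0,0],
    [0,0,0],
    [0,0,0]
  ],
  "gripper": [0.8,0.8,0.8,0.8,0.8,0.8,0.8,0.8,0.8,0.8,0.8,0.8]
}}

```text
time_s: 9.8
ee_pos: [463.1, 79.6, 275.8]
tcp_rot: [[-0.12, 0.993, -0.001], [0.993, 0.12, -0.001], [-0.001, -0.002, -1.0]]
force: [0.5, 0.0, -2.9]
opening: 10.0
grasp_force: 39.0
```

{"method": "carry_out", "body": {
  "delta_pos": [
    [-2.6,-0.3,0],
    [-5.2,-0.5,0],
    [-7.8,-0.8,0],
    [-10.4,-1.0,0],
    [-13.0,-1.3,0],
    [-15.6,-1.6,0],
    [-18.2,-1.8,0],
    [-20.6,-2.1,0],
    [-22.9,-2.3,0],
    [-24.8,-2.5,0],
    [-26.1,-2.6,0],
    [-26.6,-2.7,0]
  ],
  "delta_rot": [
    [0,0,0],
    [0,0,0],
    [0,0,0],
    [0,0,0],
    [0,0,0],
    [0,0,0],
    [0,0,0],
    [0,0,0],
    [0,0,0],
    [0,0,0],
    [0,0,0],
    [0,0,0]
  ],
  "gripper": [0.8,0.8,0.8,0.8,0.8,0.8,0.8,0.8,0.8,0.8,0.8,0.8]
}}

```text
time_s: 10.8
ee_pos: [468.8, -187.4, 275.8]
tcp_rot: [[-0.118, 0.993, -0.001], [0.993, 0.118, -0.001], [-0.001, -0.001, -1.0]]
force: [0.7, -0.7, -2.2]
opening: 10.5
grasp_force: 39.0
```

{"method": "carry_out", "body": {
  "delta_pos": [
    [0,0.3,0],
    [-0.1,1.0,0],
    [-0.2,2.2,0],
    [-0.3,3.8,0],
    [-0.5,5.5,0],
    [-0.6,7.2,0],
    [-0.8,8.9,0],
    [-0.9,10.4,0],
    [-1.0,11.5,0],
    [-1.1,12.3,0],
    [-1.1,12.6,0],
    [-1.1,12.6,0]
  ],
  "delta_rot": [
    [0,0,0],
    [0,0,0],
    [0,0,0],
    [0,0,0],
    [0,0,0],
    [0,0,0],
    [0,0,0],
    [0,0,0],
    [0,0,0],
    [0,0,0],
    [0,0,0],
    [0,0,0]
  ],
  "gripper": [0.8,0.8,0.8,0.8,0.8,0.8,0.8,0.8,0.8,0.8,0.8,0.8]
}}

```text
time_s: 11.8
ee_pos: [596.8, -179.3, 275.9]
tcp_rot: [[-0.123, 0.992, -0.0], [0.992, 0.123, 0.0], [0.0, -0.0, -1.0]]
force: [0.6, -0.5, -3.3]
opening: 10.5
grasp_force: 39.6
```

Run:
```python
from h import *
np.set_printoptions(precision=1,suppress=True)
s=state();print(s['ee_pos'],s['force'],s['ft_torque'])
a=snap('side','side4');b=snap('top','top4')
a=cv2.imread('pics/side4.png')[100:220,255:380];b=cv2.imread('pics/top4.png')[200:296,370:470]
f=lambda x:cv2.resize(x,(400,384),interpolation=cv2.INTER_CUBIC)
cv2.imwrite('pics/c4.png',cv2.hconcat([f(a),f(b)]))
p=s['ee_pos']+[0,0,14];ey=s['tcp_rot'][:,0]
P=[p,p+36*ey,p-36*ey]
print((proj('side',P)-[255,100])*3.2,(proj('top',P)-[370,200])*4+[400,0])
```

```text
[ 596.8 -179.3  275.9] [ 0.6 -0.5 -3.3] [-0.1  0.1 -0. ]
[[233.6 162.4]
 [230.2 183.7]
 [236.8 142. ]] [[599.6 191.4]
 [542.4 198.1]
 [656.6 184.8]]
```

View pics/c4.png

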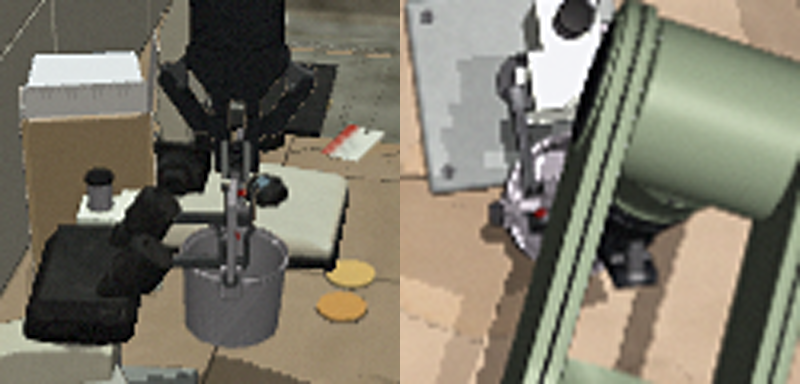

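The left panel shows the bail's leg in front of the fork with the pail hanging. The red keepers are near (241,193) and (238,237), below the bar. In the right panel the arm hides most of the fork and only the left keeper shows, near (541,213).

Run:
```python
from h import *
np.set_printoptions(precision=1,suppress=True)
def red(f,r):
    im=cv2.imread('pics/'+f+'.png').astype(int);y0,y1,x0,x1=r
    w=np.clip(im[...,2]-np.maximum(im[...,0],im[...,1])-40,0,None);m=np.zeros_like(w);m[y0:y1,x0:x1]=w[y0:y1,x0:x1]
    n,l,st,c=cv2.connectedComponentsWithStats((m>0).astype(np.uint8))
    for i in range(1,n):
        if st[i,4]>=4:
            ys,xs=np.nonzero(l==i);ww=m[ys,xs];print(f,st[i],(xs*ww).sum()/ww.sum(),(ys*ww).sum()/ww.sum())
red('side0',(150,185,315,340));red('side4',(150,185,315,345));red('top0',(240,265,395,445));red('top4',(240,265,395,445))
```

```text
side0 [328 159   4   2   8] 329.43504531722056 159.62688821752266
side0 [326 172   4   3  12] 327.5487179487179 172.98589743589744
side4 [329 159   3   2   5] 330.1794871794872 159.80128205128204
top0 [430 247   4   4  16] 431.71474154435225 248.48947032546266
top0 [403 250   4   5  16] 404.4064056939502 251.80213523131673
top4 [404 252   3   2   5] 404.66285714285715 252.8
```

Run:
```python
from h import *
np.set_printoptions(precision=1,suppress=True)
L,_=tri((404.4,251.8),(327.5,173.0));R,_=tri((431.7,248.5),(329.4,159.6))
m=(L+R)/2;print(L,R,_,m,np.degrees(np.arctan2(*(R-L)[:2])))
a=np.arctan2((R-L)[0],-(R-L)[1]);ex=np.array([np.cos(a),np.sin(a)])
from math import degrees
print('yaw',degrees(a),'post dist',(np.array([712.4,-168.2])-m[:2])@ex,(np.array([711.8,-164.5])-m[:2])@ex)
s=state();d=s['ee_pos'][:2]-m[:2];print('tool - mid in stand axes',d@ex,d@np.array([-ex[1],ex[0]]))
```

```text
[ 592.  -147.8  240.5] [ 601.  -218.7  241. ] 0.6487497782042804 [ 596.5 -183.2  240.7] 172.76370557041488
yaw 7.23629442958513 post dist 116.8984964461776 116.76933356225616
tool - mid in stand axes -0.28265240861190016 3.560999356390908
```

{"method": "carry_out", "body": {
  "delta_pos": [
    [-0.1,0,0],
    [-0.3,-0.05,0.2],
    [-0.35,-0.05,0.7],
    [-0.35,-0.05,1.2],
    [-0.35,-0.05,1.7],
    [-0.35,-0.05,2.2],
    [-0.35,-0.05,2.6],
    [-0.35,-0.05,3.0],
    [-0.35,-0.05,3.3],
    [-0.35,-0.05,3.5],
    [-0.35,-0.05,3.5]
  ],
  "delta_rot": [
    [0,0,0],
    [0,0,0],
    [0,0,0],
    [0,0,0],
    [0,0,0],
    [0,0,0],
    [0,0,0],
    [0,0,0],
    [0,0,0],
    [0,0,0],
    [0,0,0]
  ],
  "gripper": [0.8,0.8,0.8,0.8,0.8,0.8,0.8,0.8,0.8,0.8,0.8],
  "grip_force": 50
}}

```text
time_s: 12.82
ee_pos: [595.6, -183.7, 240.8]
tcp_rot: [[-0.122, 0.993, -0.001], [0.993, 0.122, 0.0], [0.0, -0.001, -1.0]]
force: [0.3, 0.2, -3.4]
opening: 10.2
grasp_force: 48.6
```

{"method": "carry_out", "body": {
  "delta_pos": [
    [0,0,0.1],
    [0,0,0.2],
    [0,0,0.3],
    [0,0,0.4],
    [0,0,0.5],
    [0,0,0.6],
    [0,0,0.6],
    [0,0,0.6]
  ],
  "delta_rot": [
    [0,0,0],
    [0,0,0],
    [0,0,0],
    [0,0,0],
    [0,0,0],
    [0,0,0],
    [0,0,0],
    [0,0,0]
  ],
  "gripper": [0.8,0.8,0.8,0.8,0.8,0.8,0.8,0.8]
}}

```text
time_s: 13.48
ee_pos: [595.8, -183.8, 235.3]
tcp_rot: [[-0.122, 0.993, -0.0], [0.993, 0.122, 0.0], [0.0, -0.0, -1.0]]
force: [0.0, -0.2, -2.9]
opening: 10.1
grasp_force: 48.6
```

{"method": "carry_out", "body": {
  "delta_pos": [
    [0,0,0.08],
    [0,0,0.16],
    [0,0,0.24],
    [0,0,0.32],
    [0,0,0.4],
    [0,0,0.4]
  ],
  "delta_rot": [
    [0,0,0],
    [0,0,0],
    [0,0,0],
    [0,0,0],
    [0,0,0],
    [0,0,0]
  ],
  "gripper": [0.8,0.8,0.8,0.8,0.8,0.8]
}}

```text
time_s: 13.98
ee_pos: [595.8, -183.7, 231.1]
tcp_rot: [[-0.122, 0.993, -0.0], [0.993, 0.122, 0.0], [0.0, -0.0, -1.0]]
force: [-0.8, 0.8, -4.1]
opening: 9.7
grasp_force: 48.6
```

{"method": "carry_out", "body": {
  "delta_pos": [
    [0,0,0.06],
    [0,0,0.12],
    [0,0,0.18],
    [0,0,0.24],
    [0,0,0.3],
    [0,0,0.3]
  ],
  "delta_rot": [
    [0,0,0],
    [0,0,0],
    [0,0,0],
    [0,0,0],
    [0,0,0],
    [0,0,0]
  ],
  "gripper": [0.8,0.8,0.8,0.8,0.8,0.8]
}}

```text
time_s: 14.48
ee_pos: [595.7, -183.7, 228.2]
tcp_rot: [[-0.122, 0.993, -0.0], [0.993, 0.122, 0.0], [0.0, -0.0, -1.0]]
force: [-0.3, -0.0, -2.5]
opening: 9.7
grasp_force: 48.6
```

{"method": "carry_out", "body": {
  "delta_pos": [
    [0,0,0.06],
    [0,0,0.12],
    [0,0,0.18],
    [0,0,0.24],
    [0,0,0.3],
    [0,0,0.3]
  ],
  "delta_rot": [
    [0,0,0],
    [0,0,0],
    [0,0,0],
    [0,0,0],
    [0,0,0],
    [0,0,0]
  ],
  "gripper": [0.8,0.8,0.8,0.8,0.8,0.8]
}}

```text
time_s: 14.98
ee_pos: [595.8, -183.8, 225.9]
tcp_rot: [[-0.122, 0.993, 0.001], [0.993, 0.122, -0.0], [-0.0, 0.001, -1.0]]
force: [-1.7, 0.1, 3.0]
opening: 9.8
grasp_force: 49.2
```

{"method": "carry_out", "body": {
  "delta_pos": [
    [0,0,0.05],
    [0,0,0.1],
    [0,0,0.15],
    [0,0,0.2],
    [0,0,0.25],
    [0,0,0.25]
  ],
  "delta_rot": [
    [0,0,0],
    [0,0,0],
    [0,0,0],
    [0,0,0],
    [0,0,0],
    [0,0,0]
  ],
  "gripper": [0.8,0.8,0.8,0.8,0.8,0.8]
}}

```text
time_s: 15.48
ee_pos: [595.8, -183.8, 223.0]
tcp_rot: [[-0.122, 0.993, 0.0], [0.993, 0.122, -0.0], [-0.0, 0.0, -1.0]]
force: [-2.0, -0.0, 3.5]
opening: 9.7
grasp_force: 49.3
```

{"method": "carry_out", "body": {
  "delta_pos": [
    [0,0,0.05],
    [0,0,0.1],
    [0,0,0.15],
    [0,0,0.2],
    [0,0,0.25],
    [0,0,0.25]
  ],
  "delta_rot": [
    [0,0,0],
    [0,0,0],
    [0,0,0],
    [0,0,0],
    [0,0,0],
    [0,0,0]
  ],
  "gripper": [0.8,0.8,0.8,0.8,0.8,0.8]
}}

```text
time_s: 15.98
ee_pos: [596.2, -183.8, 220.9]
tcp_rot: [[-0.122, 0.993, 0.001], [0.993, 0.122, -0.0], [-0.0, 0.001, -1.0]]
force: [-3.3, 0.9, 4.8]
opening: 10.0
grasp_force: 49.5
```

{"method": "carry_out", "body": {
  "delta_pos": [
    [0,0,0.05],
    [0,0,0.1],
    [0,0,0.15],
    [0,0,0.2],
    [0,0,0.25],
    [0,0,0.25]
  ],
  "delta_rot": [
    [0,0,0],
    [0,0,0],
    [0,0,0],
    [0,0,0],
    [0,0,0],
    [0,0,0]
  ],
  "gripper": [0.8,0.8,0.8,0.8,0.8,0.8]
}}

```text
time_s: 16.48
ee_pos: [595.6, -184.0, 218.1]
tcp_rot: [[-0.122, 0.993, -0.0], [0.993, 0.122, -0.001], [-0.001, -0.0, -1.0]]
force: [-4.4, -0.4, 4.8]
opening: 10.0
grasp_force: 49.5
```

{"method": "carry_out", "body": {
  "delta_pos": [
    [0,0,0.05],
    [0,0,0.1],
    [0,0,0.15],
    [0,0,0.2],
    [0,0,0.25],
    [0,0,0.25]
  ],
  "delta_rot": [
    [0,0,0],
    [0,0,0],
    [0,0,0],
    [0,0,0],
    [0,0,0],
    [0,0,0]
  ],
  "gripper": [0.8,0.8,0.8,0.8,0.8,0.8]
}}

```text
time_s: 16.98
ee_pos: [595.3, -183.9, 214.9]
tcp_rot: [[-0.122, 0.993, -0.001], [0.993, 0.122, 0.0], [0.0, -0.001, -1.0]]
force: [-4.2, -0.5, 2.5]
opening: 9.9
grasp_force: 49.3
```

{"method": "carry_out", "body": {
  "delta_pos": [
    [0,0,0.05],
    [0,0,0.1],
    [0,0,0.15],
    [0,0,0.2],
    [0,0,0.25],
    [0,0,0.25]
  ],
  "delta_rot": [
    [0,0,0],
    [0,0,0],
    [0,0,0],
    [0,0,0],
    [0,0,0],
    [0,0,0]
  ],
  "gripper": [0.8,0.8,0.8,0.8,0.8,0.8]
}}

```text
time_s: 17.48
ee_pos: [595.3, -183.6, 212.1]
tcp_rot: [[-0.122, 0.993, -0.002], [0.993, 0.122, 0.001], [0.001, -0.002, -1.0]]
force: [-6.0, -1.0, -1.5]
opening: 9.9
grasp_force: 49.0
```

{"method": "carry_out", "body": {
  "delta_pos": [
    [0,0,0.05],
    [0,0,0.1],
    [0,0,0.15],
    [0,0,0.2],
    [0,0,0.25],
    [0,0,0.25]
  ],
  "delta_rot": [
    [0,0,0],
    [0,0,0],
    [0,0,0],
    [0,0,0],
    [0,0,0],
    [0,0,0]
  ],
  "gripper": [0.8,0.8,0.8,0.8,0.8,0.8]
}}

```text
time_s: 17.98
ee_pos: [596.4, -183.6, 210.1]
tcp_rot: [[-0.122, 0.993, 0.001], [0.993, 0.122, 0.0], [0.0, 0.001, -1.0]]
force: [-0.2, -0.2, -2.3]
opening: 10.0
grasp_force: 48.9
```

{"method": "carry_out", "body": {
  "delta_pos": [
    [0,0,0.05],
    [0,0,0.1],
    [0,0,0.15],
    [0,0,0.2],
    [0,0,0.2],
    [0,0,0.2]
  ],
  "delta_rot": [
    [0,0,0],
    [0,0,0],
    [0,0,0],
    [0,0,0],
    [0,0,0],
    [0,0,0]
  ],
  "gripper": [0.8,0.8,0.8,0.8,0.8,0.8]
}}

```text
time_s: 18.48
ee_pos: [595.8, -183.8, 208.3]
tcp_rot: [[-0.122, 0.993, -0.0], [0.993, 0.122, 0.0], [0.0, -0.0, -1.0]]
force: [0.5, 0.2, -4.0]
opening: 10.0
grasp_force: 48.9
```

The blades have snapped shut: the sideways force is gone and the full pail weight is back on the wrist. I'll lower until the seat carries it.

{"method": "carry_out", "body": {
  "delta_pos": [
    [0,0,0.03],
    [0,0,0.06],
    [0,0,0.1],
    [0,0,0.1],
    [0,0,0.1]
  ],
  "delta_rot": [
    [0,0,0],
    [0,0,0],
    [0,0,0],
    [0,0,0],
    [0,0,0]
  ],
  "gripper": [0.8,0.8,0.8,0.8,0.8]
}}

```text
time_s: 18.9
ee_pos: [595.8, -183.8, 207.4]
tcp_rot: [[-0.122, 0.993, -0.0], [0.993, 0.122, 0.0], [0.0, -0.0, -1.0]]
force: [0.3, -0.2, -2.7]
opening: 10.0
grasp_force: 48.9
```

{"method": "carry_out", "body": {
  "delta_pos": [
    [0,0,0.03],
    [0,0,0.06],
    [0,0,0.1],
    [0,0,0.1],
    [0,0,0.1]
  ],
  "delta_rot": [
    [0,0,0],
    [0,0,0],
    [0,0,0],
    [0,0,0],
    [0,0,0]
  ],
  "gripper": [0.8,0.8,0.8,0.8,0.8]
}}

```text
time_s: 19.32
ee_pos: [595.8, -183.8, 206.4]
tcp_rot: [[-0.122, 0.993, -0.0], [0.993, 0.122, 0.0], [0.0, -0.0, -1.0]]
force: [-0.6, 0.1, -2.1]
opening: 10.2
grasp_force: 48.9
```

{"method": "carry_out", "body": {
  "delta_pos": [
    [0,0,0.03],
    [0,0,0.06],
    [0,0,0.1],
    [0,0,0.1],
    [0,0,0.1]
  ],
  "delta_rot": [
    [0,0,0],
    [0,0,0],
    [0,0,0],
    [0,0,0],
    [0,0,0]
  ],
  "gripper": [0.8,0.8,0.8,0.8,0.8]
}}

```text
time_s: 19.73
ee_pos: [595.8, -183.7, 205.3]
tcp_rot: [[-0.122, 0.993, -0.0], [0.993, 0.122, 0.0], [0.0, -0.0, -1.0]]
force: [0.7, -0.2, -3.1]
opening: 10.0
grasp_force: 48.9
```

{"method": "carry_out", "body": {
  "delta_pos": [
    [0,0,0.03],
    [0,0,0.06],
    [0,0,0.1],
    [0,0,0.1],
    [0,0,0.1]
  ],
  "delta_rot": [
    [0,0,0],
    [0,0,0],
    [0,0,0],
    [0,0,0],
    [0,0,0]
  ],
  "gripper": [0.8,0.8,0.8,0.8,0.8]
}}

```text
time_s: 20.15
ee_pos: [595.9, -183.8, 204.5]
tcp_rot: [[-0.122, 0.993, 0.0], [0.993, 0.122, 0.0], [0.0, 0.0, -1.0]]
force: [0.1, 0.2, -3.8]
opening: 9.9
grasp_force: 49.0
```

{"method": "carry_out", "body": {
  "delta_pos": [
    [0,0,0.03],
    [0,0,0.06],
    [0,0,0.1],
    [0,0,0.1],
    [0,0,0.1]
  ],
  "delta_rot": [
    [0,0,0],
    [0,0,0],
    [0,0,0],
    [0,0,0],
    [0,0,0]
  ],
  "gripper": [0.8,0.8,0.8,0.8,0.8]
}}

```text
time_s: 20.57
ee_pos: [595.9, -183.8, 203.8]
tcp_rot: [[-0.122, 0.993, 0.0], [0.993, 0.122, -0.0], [-0.0, 0.0, -1.0]]
force: [-0.7, 0.4, 0.7]
opening: 9.9
grasp_force: 49.2
```

{"method": "carry_out", "body": {
  "delta_pos": [
    [0,0,0.03],
    [0,0,0.06],
    [0,0,0.1],
    [0,0,0.1],
    [0,0,0.1]
  ],
  "delta_rot": [
    [0,0,0],
    [0,0,0],
    [0,0,0],
    [0,0,0],
    [0,0,0]
  ],
  "gripper": [0.8,0.8,0.8,0.8,0.8]
}}

```text
time_s: 20.98
ee_pos: [596.0, -183.8, 203.0]
tcp_rot: [[-0.122, 0.993, 0.001], [0.993, 0.122, -0.0], [-0.0, 0.001, -1.0]]
force: [-1.4, 0.4, 3.8]
opening: 10.0
grasp_force: 49.6
```

Firmly seated. I'll relieve the press, then open the gripper gently.

{"method": "carry_out", "body": {
  "delta_pos": [
    [0,0,-0.04],
    [0,0,-0.08],
    [0,0,-0.08],
    [0,0,-0.08],
    [0,0,-0.08],
    [0,0,-0.08],
    [0,0,-0.08],
    [0,0,-0.08],
    [0,0,-0.08],
    [0,0,-0.08],
    [0,0,-0.08],
    [0,0,-0.08]
  ],
  "delta_rot": [
    [0,0,0],
    [0,0,0],
    [0,0,0],
    [0,0,0],
    [0,0,0],
    [0,0,0],
    [0,0,0],
    [0,0,0],
    [0,0,0],
    [0,0,0],
    [0,0,0],
    [0,0,0]
  ],
  "gripper": [0.8,0.8,0.9,1.0,1.2,1.4,1.6,2.0,2.4,2.8,3.2,3.2],
  "grip_force": 20
}}

```text
time_s: 21.98
ee_pos: [595.9, -183.8, 203.2]
tcp_rot: [[-0.122, 0.993, 0.0], [0.993, 0.122, 0.0], [0.0, 0.0, -1.0]]
force: [0.4, -0.4, -0.2]
opening: 32.2
grasp_force: 0.0
```

Run:
```python
from h import *
np.set_printoptions(precision=1,suppress=True)
s=state();print(s['ee_pos'],s['force'],s['opening'])
snap('side','side5')
a=cv2.imread('pics/side5.png')[130:230,265:390]
cv2.imwrite('pics/c5.png',cv2.resize(a,(750,600),interpolation=cv2.INTER_CUBIC))
```

```text
[ 595.9 -183.8  203.2] [ 0.4 -0.4 -0.2] 32.23734824863899
```

View pics/c5.png

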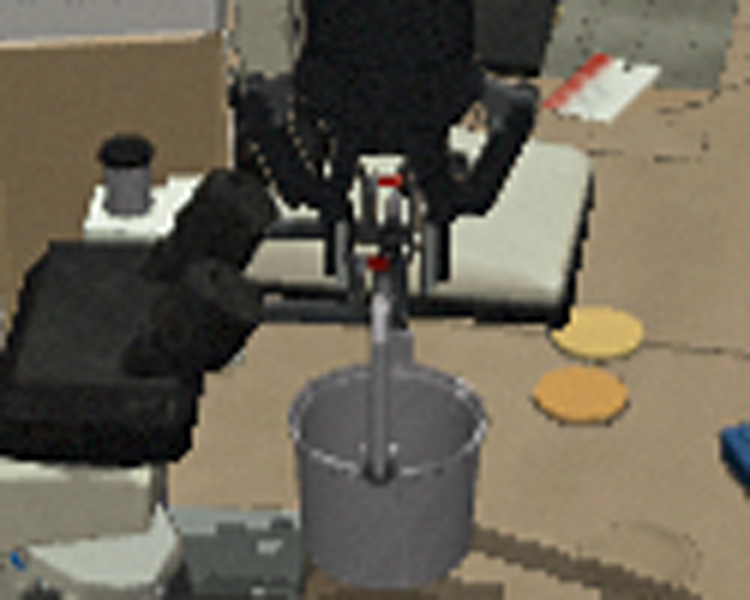

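The view shows both red keepers shut at (388,181) and (378,264), with the bar below them. The pail hangs level and the fingers are clear on both sides, so I'll withdraw straight up.

{"method": "carry_out", "body": {
  "delta_pos": [
    [0,0,-0.2],
    [0,0,-0.6],
    [0,0,-1.2],
    [0,0,-2.0],
    [0,0,-3.0],
    [0,0,-4.2],
    [0,0,-5.6],
    [0,0,-7.0],
    [0,0,-8.4],
    [0,0,-9.6],
    [0,0,-10.0],
    [0,0,-10.0]
  ],
  "delta_rot": [
    [0,0,0],
    [0,0,0],
    [0,0,0],
    [0,0,0],
    [0,0,0],
    [0,0,0],
    [0,0,0],
    [0,0,0],
    [0,0,0],
    [0,0,0],
    [0,0,0],
    [0,0,0]
  ],
  "gripper": [3.2,3.2,3.2,3.2,3.2,3.2,3.2,3.2,3.2,3.2,3.2,3.2]
}}

```text
time_s: 23.03
ee_pos: [596.4, -184.0, 305.3]
tcp_rot: [[-0.122, 0.993, 0.004], [0.993, 0.122, -0.001], [-0.002, 0.003, -1.0]]
force: [0.2, 0.7, -0.4]
opening: 31.9
grasp_force: 0.0
```

{"method": "carry_out", "body": {
  "delta_pos": [
    [0,0,0],
    [0,0,0],
    [0,0,0],
    [0,0,0],
    [0,0,0],
    [0,0,0],
    [0,0,0],
    [0,0,0],
    [0,0,0],
    [0,0,0],
    [0,0,0],
    [0,0,0]
  ],
  "delta_rot": [
    [0,0,0],
    [0,0,0],
    [0,0,0],
    [0,0,0],
    [0,0,0],
    [0,0,0],
    [0,0,0],
    [0,0,0],
    [0,0,0],
    [0,0,0],
    [0,0,0],
    [0,0,0]
  ],
  "gripper": [3.2,3.2,3.2,3.2,3.2,3.2,3.2,3.2,3.2,3.2,3.2,3.2]
}}

```text
time_s: 24.03
ee_pos: [595.8, -183.8, 303.2]
tcp_rot: [[-0.122, 0.993, 0.0], [0.993, 0.122, 0.0], [0.0, 0.0, -1.0]]
force: [0.6, -0.2, 0.4]
opening: 32.0
grasp_force: 0.0
```

Run:
```python
from h import *
a=snap('side','s6').astype(int)
for i in range(8): b=eyes.get_image('side').astype(int)
r=np.s_[130:240,300:350]
print('moved px',(abs(a[r]-b[r]).max(2)>25).sum(), state()['force'])
im=a;w=(im[150:185,315:345,0]-im[150:185,315:345,1:].max(2))>40;print(np.argwhere(w)+[150,315])
cv2.imwrite('pics/c6.png',cv2.resize(cv2.imread('pics/s6.png')[100:240,265:390],(535,600),interpolation=cv2.INTER_CUBIC))
```

```text
moved px 0 [ 0.38607322 -0.30099522 -0.51312322]
[[159 329]
 [159 330]
 [159 331]
 [160 328]
 [160 329]
 [160 330]
 [160 331]
 [172 326]
 [173 326]
 [173 327]
 [173 328]
 [173 329]
 [174 326]
 [174 327]
 [174 328]
 [174 329]]
```

View pics/c6.png

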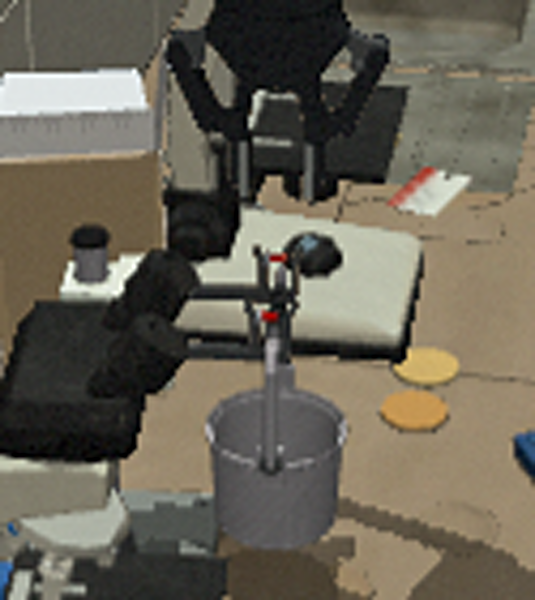

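The pail hangs level and still under both shut keepers at (277,258) and (270,316), and the gripper is clear above it.

```bash
python3 -c "
from bench import ticket
print(ticket.finish_job())"
```

```text
the job is handed in; nothing more can be done
None
```

I handed the job in with the pail hanging level and still on the fork, both keepers shut over its bail and the gripper clear above it; the hand-in call returned no verdict.

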